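Bring the bearing round to the pick ledge and set the brake

TASK

With one finger, push on a divider of the parts carousel to turn the tray until the compartment holding the ball bearing squarely faces the pick ledge at the front of the stand. Then push the upright pin of the brake arm in towards the tray as far as it goes, so that the tray stays put. Do not touch or lift the spare parts in the tray, do not turn the tray with the brake set, and leave everything else on the bench where it is.

Things in the scene. Friction and masses are not known exactly. Their poses are not given: they have to be found in the camera images.
- stand: Fixed grey stand: base plate 300 mm (x) by 360 mm (y, -160 to +200), 16 mm thick. Origin on the bench directly under the tray's turning axis. Its -x side is the front: there the pick ledge sticks out (x -148 to -218 mm), a block 34 mm high, 120 mm wide, centred on y = 0, between two thin cheeks 50 mm high. The brake is at the +y side.
- tray_hub (a point): Centre of the top of the tray's hub post (28 mm thick), on the turning axis, 93 mm above the bench; turns with the tray. The tray is a round level plate of radius 135 mm, its upper face 38 mm above the bench, split by four upright dividers into quarter compartments, one part in the middle of each, about 72 mm from the axis; beyond 100 mm they are empty. x and y run through middles of compartments.
- divider (a point): Top of the outer end of one of the four alike dividers (the tray's spokes), 132 mm from the turning axis, 83 mm above the bench, 45 degrees anticlockwise from the x axis of tray_hub; the others follow every 90 degrees. Each is an upright steel plate 5 mm thick and 45 mm high, radial, from 10 to 132 mm from the axis. Turns with the tray.
- tray (a joint): Turn of the tray, rad, positive anticlockwise from above; 0 when its axes lie along the stand's. Turns either way by up to 6.5 rad, stays where it is left; friction moment 0.22 N m (about 2 N at a divider's outer end). Starts within 0.12 of 0, so the dividers stand near the stand's diagonals. Parts ride along.
- brake (a joint): Turn of the brake arm, rad, positive anticlockwise from above: 0 fully off (arm swung out), 0.9 fully on, at a hard stop (arm along the stand's -x direction, rubber shoe at the tray's rim). Stays where it is left; friction moment 0.1 N m (about 1 N at the pin). Starts between 0 and 0.25.
- brake_pin (a point): Centre of the top of the upright round black pin (14 mm thick) at the free end of the brake arm, 91 mm above the bench; push it anywhere from 55 to 88 mm up. The arm is a flat bar 14 mm wide, top 50 mm above the bench, on a vertical pivot at x = 60, y = 170 mm in the stand's frame, 110 mm from the pin. The point's x axis runs from the pivot to the pin.
- bearing: Ball bearing: flat steel ring, 47 mm outside, 20 mm bore, 14 mm thick, lying flat and loose in the left, right or rear compartment at the start. Origin at the centre of its underside, z up.
- filter: Small filter: plain aluminium cylinder 38 mm across and 30 mm high with a 16 mm spigot on top, 44 mm high in all; loose in a compartment. Origin at the centre of its underside.
- pulley: Dark steel grooved pulley, solid (no bore), 44 mm across, 26 mm high, loose in a compartment. Origin at the centre of its underside.
- carton: Small cardboard carton 32 x 36 x 30 mm high, loose in the compartment that is at the front at the start. Origin at the centre of its underside.
- gasket: Bystander: flat copper ring gasket, 72 mm outside, 6 mm thick, on the bench beside the brake, behind its arm. Origin at the centre of its underside.
- plugbox: Bystander: pale box 50 x 80 x 45 mm high behind the stand. Origin at the centre of its underside.
- wrench: Bystander: spanner about 170 mm long lying on the bench at the stand's right (-y) side, along x. Origin at the middle of its underside.
- oil: Bystander: small jar 60 mm across, 75 mm high, behind the stand. Origin at the centre of its underside.
- beltbox: Bystander: cardboard box 110 x 150 x 55 mm high on the left of the bench. Origin at the centre of its underside.
- mug: Bystander: white mug 80 mm across, 90 mm high, on the right of the bench. Origin at the centre of its underside.

How it is judged:
By the outcome, as a careful person would: the job done as asked, in the order asked, and still so for the second after the job is handed in, with the robot touching nothing.
It also fails if it takes over 67 s, if anything falls off the work surface, if the arm or the gripper's body presses on something with over 40 N, if the wrist force passes 120 N, or if a joint passes its speed limit or range.

ROBOT

A 7-joint arm with a two-finger parallel gripper is mounted at the origin on the work surface. World frame = base frame: x ahead of the robot, y to its left, z up, the work surface at z = 0. Lengths are in m, angles in rad, forces in N, time in s.
With the tool pointing down it reaches from about 0.425 to 0.925 m from the base axis. Payload 6.8 kg.
Tool frame: the origin (TCP) lies on the front face of the gripper's body, between the roots of the fingers; the fingertips stand 73 mm ahead of it and the grasp point (between the pads) lies 54 mm ahead of it (env.nose_length is the distance from the TCP to the fingertips, in m); z points along the fingers, y is the line along which they close (so a half turn about z gives the same grasp; the last joint's range is limited). The gripper opens to 85 mm and grips with 20 to 120 N. Pads are 22 mm wide; open, the fingers measure 114 mm over their backs; the gripper's body (76 mm by 85 mm) begins 54 mm behind the grasp point. The pads swing forward as they close: fully open they stand 13 mm farther back than shut.
Start: joints at [-1.373, 0.477, 0.022, 1.555, -0.011, 1.109, -0.083], TCP at [0.203, 0.644, 0.304] pointing down, gripper open.
Joint ranges: [-2.96, 2.96], [-0.34, 2.1], [-1.41, 1.46], [0.24, 2.44], [-1.37, 4.51], [0.17, 1.92], [-2.96, 2.96]. Speed limits (rad/s): [2.39, 2.39, 3.14, 3.14, 3.14, 3.14, 3.14].

INTERFACE

Orientations are given as a unit quaternion [w, x, y, z].
In Python, from cell import env, kin, camera, calibration, job gives the robot as it stands. The module is installed in compiled form; this text tells all that it offers. Calls block until the motion is done:
- env.reach(position, orientation): joint-space move of the TCP to a pose.
- env.movel(position, velocity=0.15, rot=None, stop_force=None): straight line of the TCP; rot=None keeps the orientation; velocity is the mean speed in m/s. With stop_force (N) it stops when the force on the tool has changed by that much, and returns True; else False.
- env.goto_joints(angles): joint-space move.
- env.grip(opening, f_grip=None): finger opening in m; f_grip is the grip in N (None keeps the last); returns when the fingers have stopped.
- env.dwell(seconds).
- kin.inverse_kinematics(position, orientation): joint angles nearest the present ones, or None.
- env.get_state(): the state.
- camera(name): name is "side" or "top" or "wrist"; returns (picture, depth): 420x560x3 uint8, blue, green, red; 420x560 float32, m along the optical axis (not along the pixel's ray), 0 where there is no reading.
- calibration(name): a dict with "fx", "fy", "cx", "cy" (pixels), "rvec" (rotation vector, rad) and "tvec" (3), from world to camera coordinates, as OpenCV has them. Camera axes: x right, y down, z forward; pixel columns grow to the right and rows downward; lengths in m; the calibration is good to about 2 mm. A picture is of the moment at which its call begins: read the wrist's pose just before it. calibration takes no time and is no camera call; for the wrist camera it gives the pose at the moment of the call.
A pose or a line that the arm cannot do raises env.PlanningError and nothing moves.
- job.job_done(): hands the job in; it is judged then, once.
The state is a dict: "time": time; "qpos": joint angles; "joint_velocities": joint speeds; "joint_torque": joint torques, N m; "tcp_pos": TCP position; "orientation": TCP orientation; "force": force on the tool from outside, world axes, zero at the start; "torque": the same for the moment, N m; "opening": finger opening in m; "gripper_force": force on a finger pad.
Only numpy, scipy, OpenCV 4.12 (cv2) and the standard library are available. Lean on these libraries where they do the work, as an engineer would, in place of code of your own. Each camera call takes 0.05 s, during which the arm holds its last target. There are 200 camera calls.

## Working session

There is one attempt and no reset: what is moved stays moved. The work goes in short steps, each a Python script; the robot and the scene stay as the last script left them, time stands still between calls to the robot, and variables do not carry over. Pictures are saved under pics/ and viewed, at most 10 in all, crops included, and the job is handed in when it is done.

```bash
mkdir -p pics; cat > h.py <<'E'
import numpy as np, cv2
from cell import env, kin, camera, calibration, job
def cal(n):
    c=calibration(n); R=cv2.Rodrigues(np.array(c["rvec"],float))[0]
    return c,R,np.array(c["tvec"],float).ravel()
def ray_z(n,u,v,z):
    c,R,t=cal(n); d=R.T@np.array([(u-c["cx"])/c["fx"],(v-c["cy"])/c["fy"],1]); o=-R.T@t
    return o+d*(z-o[2])/d[2]
def cloud(n,dep):
    c,R,t=cal(n); v,u=np.mgrid[:dep.shape[0],:dep.shape[1]]
    p=np.dstack([(u-c["cx"])/c["fx"]*dep,(v-c["cy"])/c["fy"]*dep,dep])
    return (p-t)@R
def proj(n,p):
    c,R,t=cal(n); q=R@np.array(p)+t; return c["fx"]*q[0]/q[2]+c["cx"],c["fy"]*q[1]/q[2]+c["cy"]
E
python3 - <<'E'
from h import *
for n in("top","side"):
    im,d=camera(n); cv2.imwrite(f"pics/{n}0.png",im); np.savez(f"{n}0.npz",im=im,d=d)
    c,R,t=cal(n); print(n,-R.T@t,R[2],c["fx"],(d>0).mean())
print(env.get_state())
E
```

```text
top [ 0.49810362 -0.0117158   1.94249773] [ 0.04847928 -0.00439755 -0.99881451] 518.9560566782629 0.9959268707482993
side [ 0.02512342 -0.60339139  1.08377806] [ 0.44621529  0.46735099 -0.76320048] 476.11468560444945 0.9957908163265307
{'time': 0.1, 'qpos': array([-1.37310842,  0.47775136,  0.02234975,  1.55630183, -0.01150048,
        1.10929742, -0.0830999 ]), 'joint_velocities': array([-1.21112102e-03, -1.21642875e-03, -2.29968620e-04, -3.56100276e-03,
        4.39312895e-04,  3.39136220e-04, -6.06489236e-05]), 'joint_torque': array([ 3.54030504e-03, -5.97758174e+01,  1.61331598e+00, -2.81958032e+01,
        1.28253963e-02,  5.02180381e-03, -2.63543129e-06]), 'tcp_pos': array([0.20309139, 0.64331273, 0.30302166]), 'orientation': array([-6.36001633e-05,  1.52291929e-01,  9.88335219e-01, -8.12352126e-04]), 'force': array([ 0.22590809,  0.68782727, -0.89959711]), 'torque': array([-0.01775449,  0.00448396,  0.05139824]), 'gripper_force': 0.0, 'opening': 0.08549943619302942}
```

View pics/top0.png

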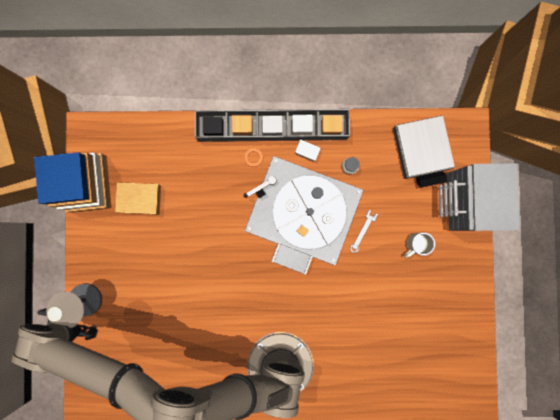

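View pics/side0.png

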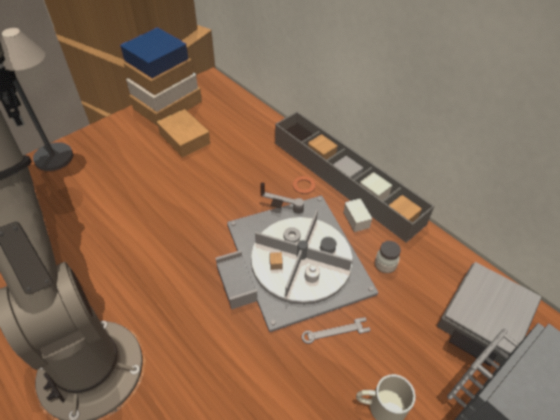

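The tray's bearing (a ring) is in the left compartment, near the brake: top picture (292,205), side picture (292,234). The carton is at the front (302,231), the hub at (310,212) and the brake pin at (246,194). That calls for a turn of about +90°. I'll get a coarse stand pose, then a wrist view.

```bash
python3 - <<'E'
from h import *
s=np.load("top0.npz"); d=s["d"]
pc=cloud("top",d)
c=np.array([ray_z("top",u,v,.016) for u,v in((274,157),(362,187),(335,264),(247,231))])
print(c.round(3), [np.linalg.norm(c[i]-c[i-1]).round(3) for i in range(4)])
hub=ray_z("top",310,212,.093); led=ray_z("top",293,259,.034); pin=ray_z("top",246,194,.091)
print("hub",hub,pc[212,310],"led",led,np.linalg.norm((hub-led)[:2]),"pin",pin)
x=(hub-led)[:2]; yaw=np.arctan2(x[1],x[0]); print("yaw",yaw, "edge yaws",np.arctan2(*(c[0]-c[3])[1::-1]),np.arctan2(*(c[1]-c[2])[1::-1]))
g=hub[:2]
q=[0,np.cos(yaw/2+0),np.sin(yaw/2),0]
c0,R,t=cal("wrist"); st=env.get_state(); print("wristcam", -R.T@t-st["tcp_pos"],R[2],c0["fx"])
from scipy.spatial.transform import Rotation as Ro
o=st["orientation"]; T=Ro.from_quat(o[[1,2,3,0]]).as_matrix(); print("cam in tool",T.T@(-R.T@t-st["tcp_pos"]),"axis in tool",T.T@R[2]); print(T)
E
```

```text
[[ 0.77   0.013  0.016]
 [ 0.654 -0.314  0.016]
 [ 0.37  -0.209  0.016]
 [ 0.495  0.116  0.016]] [np.float64(0.293), np.float64(0.347), np.float64(0.303), np.float64(0.348)]
hub [ 0.56035534 -0.11463103  0.093     ] [ 0.56054412 -0.11494313  0.08739132] led [ 0.39072036 -0.05341648  0.034     ] 0.18034203306331018 pin [0.62712132 0.11323636 0.091     ]
yaw -0.3463171107192767 edge yaws -0.35751071951662006 -0.35338781293257293
wristcam [-0.06780425  0.02123638  0.06960007] [ 0.26263161 -0.08352387 -0.96127436] 345.49781699813053
cam in tool [ 0.07104345 -0.00027299 -0.06960836] axis in tool [-0.27547555  0.00097296  0.96130759]
[[-9.53614329e-01  3.01030851e-01 -3.73145907e-04]
 [ 3.01031058e-01  9.53613017e-01 -1.58638085e-03]
 [-1.21712782e-04 -1.62512401e-03 -9.99998672e-01]]
```

```bash
cat >> h.py <<'E'
def quat(a): return [0,np.cos(a/2),np.sin(a/2),0]   # tool down, tool x at world angle a
E
python3 - <<'E'
from h import *
env.reach([.52,-.10,.40],quat(np.pi-.354)); env.grip(0)
im,d=camera("wrist"); cv2.imwrite("pics/w1.png",im); 
c,R,t=cal("wrist"); np.savez("w1.npz",im=im,d=d,pc=cloud("wrist",d),R=R,t=t)
s=env.get_state(); print(s["time"],s["tcp_pos"],s["qpos"],s["opening"])
E
```

```text
3.7833 [ 0.51998104 -0.10003963  0.40001292] [-0.68353756  0.19096261  0.88859724  1.82000466 -0.15847119  1.20451189
  1.46999076] -0.000282550966205634
```

View pics/w1.png

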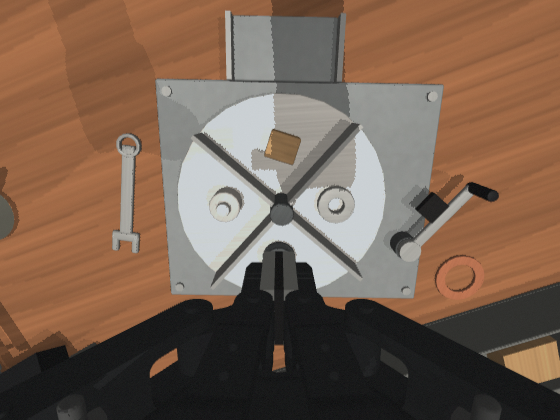

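The wrist view shows the bearing ring at (336,204), left of the axis and on the brake side. The hub is at (282,205), the pin top at (490,193), and the dividers end near (197,137), (357,127), (360,276) and (213,283). Next I'll measure these.

```bash
cat >> h.py <<'E'
def dividers(pc,hub):
    z=pc[...,2]; r=np.hypot(pc[...,0]-hub[0],pc[...,1]-hub[1])
    m=(z>.077)&(z<.087)&(r<.14)&(r>.025); P=pc[m][:,:2]
    for _ in range(3):   # 4-fold angle, then crossing by least squares
        v=P-hub; a=np.arctan2(v[:,1],v[:,0]); k=np.round((a-np.angle((np.exp(4j*a)*np.hypot(*v.T)).sum())/4)/(np.pi/2))
        th=np.angle((np.exp(4j*a)*np.hypot(*v.T)).sum())/4+k*np.pi/2
        n=np.c_[-np.sin(th),np.cos(th)]; e=(n*v).sum(1); keep=abs(e)<.01
        P=P[keep]; hub=hub+np.linalg.lstsq(n[keep],e[keep],rcond=None)[0]
    v=P-hub; a=np.arctan2(v[:,1],v[:,0]); g=np.angle((np.exp(4j*a)*np.hypot(*v.T)).sum())/4
    return hub,g,len(P),np.hypot(*v.T).max()
E
python3 - <<'E'
from h import *
s=np.load("w1.npz"); pc=s["pc"]; z=pc[...,2]
hub0=np.array([.560,-.115])
hm=(z>.087)&(z<.1)&(np.hypot(pc[...,0]-.56,pc[...,1]+.115)<.03); print("hub top",pc[hm].mean(0),hm.sum(), np.median(z[hm]))
hub,g,n,rm=dividers(pc,hub0); print("div",hub,g,"candidates",[round(g+k*np.pi/2,4) for k in range(4)],n,rm)
m=((z>.010)&(z<.022)&(np.hypot(pc[...,0]-.56,pc[...,1]+.115)<.28)).astype(np.uint8)
m=cv2.morphologyEx(m,cv2.MORPH_OPEN,np.ones((3,3)))
nl,lab,stt,_=cv2.connectedComponentsWithStats(m); L=1+stt[1:,4].argmax()
P=pc[lab==L][:,:2].astype(np.float32); r=cv2.minAreaRect(P*1000); print("plate",r)
w=((z>.042)&(z<.056)&(np.hypot(pc[...,0]-.56,pc[...,1]+.115)>.15))&(np.hypot(pc[...,0]-.56,pc[...,1]+.115)<.25)
nl,lab,stt,_=cv2.connectedComponentsWithStats(w.astype(np.uint8))
for i in range(1,nl):
    if stt[i,4]>30:
        Q=pc[lab==i]; e=np.linalg.svd(Q[:,:2]-Q[:,:2].mean(0),full_matrices=False)[2][0]; print(stt[i],Q.mean(0),np.arctan2(e[1],e[0]))
pm=(z>.084)&(z<.1)&(np.hypot(pc[...,0]-.627,pc[...,1]-.113)<.05); print("pin",np.median(pc[pm],0),pm.sum())
# plate edges by pixel rays
for u,v in((484,188),(336,204),(282,205)):print(pc[v,u])
E
```

```text
hub top [ 0.56209382 -0.11213164  0.0923126 ] 443 0.09249539992320495
div [ 0.56261654 -0.11231075] 0.4954946195728254 candidates [np.float64(0.4955), np.float64(2.0663), np.float64(3.6371), np.float64(5.2079)] 1863 0.133076599308528
plate ((570.6282958984375, -94.21418762207031), (360.2480773925781, 300.3643798828125), 68.64391326904297)
[225  11   8  69 436] [ 0.36942177 -0.10393972  0.04904736] -0.37384033334300526
[335  13  11  69 440] [0.41463822 0.01270999 0.04912472] -0.37186668458715694
[ 397  182   79   80 1822] [0.6500934  0.06165765 0.04980031] -0.9666021129885197
pin [0.62427161 0.11761823 0.09028262] 151
[0.61890063 0.11849858 0.07679413]
[ 0.59016009 -0.04625458  0.0370534 ]
[ 0.55231435 -0.10768128  0.09330589]
```

Everything agrees with the given sizes: the plate measures 360x300, the hub is at z 0.0925, the divider end at r 0.133 and the brake arm at 0.109. The stand yaw is -0.373 and the tray is at +0.083, so it needs +1.488. I'll push the front-left divider with the closed finger, stopping about 6° short.

```bash
cat >> h.py <<'E'
HUB=np.array([.5629,-.1125]); YAW=-.3727; Z=.126; RHO=.119
def fpose(phi,d):   # tool centre when lying d behind the divider's mid-plane (divider at world angle phi)
    e=np.array([np.cos(phi),np.sin(phi)]); n=np.array([-e[1],e[0]])
    return np.r_[HUB+RHO*e-d*n,Z],quat(phi)
def arc(a,b,d,v=.06,n=None):
    for phi in np.linspace(a,b,n or max(2,int(abs(b-a)/.1)+1))[1:]:
        p,q=fpose(phi,d)
        if env.movel(p,v,q,stop_force=15): print("STOP",phi,env.get_state()["force"]); return False
    return True
E
python3 - <<'E'
from h import *
for phi in np.linspace(2.066,3.56,4):
    p,q=fpose(phi,.017); print(phi,p.round(3),kin.inverse_kinematics(p,q))
p,q=fpose(2.066,.028)
env.reach(p+[0,0,.08],q); print(env.movel(p,.12,stop_force=10))
p,q=fpose(2.066,.019); env.movel(p,.04,q,stop_force=10)
ok=arc(2.066,3.45,.017); s=env.get_state(); print(ok,s["time"],s["force"],s["tcp_pos"],fpose(3.45,.017)[0])
p,q=fpose(3.45,.030); env.movel(p,.1,q); env.movel(p+[0,0,.1],.2)
env.reach([.52,-.10,.40],quat(np.pi-.354))
im,d=camera("wrist"); cv2.imwrite("pics/w2.png",im); pc=cloud("wrist",d)
hub,g,n,r=dividers(pc,HUB); print(hub,n,r,[round(g+k*np.pi/2,4) for k in range(4)],"theta mod",g-(YAW+np.pi/4),env.get_state()["time"])
E
```

```text
2.066 [0.521 0.    0.126] [-0.62988976  0.57112164  0.6603907   2.09200497 -0.57029604  0.66139065
  0.91266752]
2.564 [ 0.472 -0.033  0.126] [-0.56420339  0.49744888  0.62806821  2.19872521 -0.52476857  0.5939489
  1.4443301 ]
3.062 [ 0.446 -0.086  0.126] [-0.44576826  0.46727384  0.61502151  2.24213164 -0.50494833  0.5671731
  2.04435907]
3.56 [ 0.447 -0.145  0.126] [-0.28166434  0.4784143   0.57395693  2.20399592 -0.47431907  0.57911746
  2.63444421]
False
True 10.6583 [-0.04125254  0.26724239 -0.80456923] [ 0.44438201 -0.1321141   0.12595363] [ 0.44435443 -0.13242353  0.126     ]
[ 0.56203517 -0.11246016] 1859 0.1328734224572367 [np.float64(0.3016), np.float64(1.8724), np.float64(3.4432), np.float64(5.014)] theta mod -0.11110812845557122 12.4333
```

View pics/w2.png

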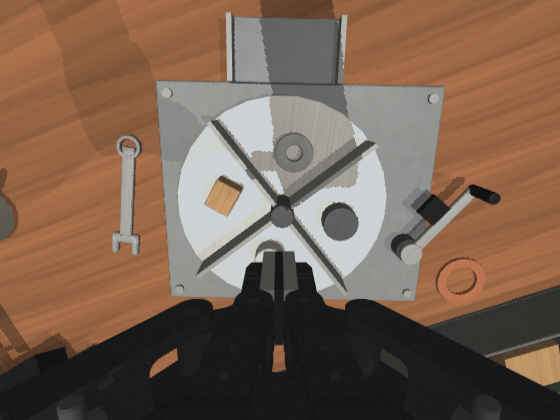

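The bearing (293,152) now nearly faces the ledge. The divider is at 3.443 for a commanded 3.450, and the target is 3.554. I'll finish the turn and check it.

```bash
python3 - <<'E'
from h import *
p,q=fpose(3.443,.028)
env.reach(p+[0,0,.08],q); print(env.movel(p,.12,stop_force=10))
p,q=fpose(3.443,.019); env.movel(p,.04,q,stop_force=10)
print(arc(3.443,3.561,.017,.04,4)); env.dwell(.2)
p,q=fpose(3.561,.030); env.movel(p,.08,q); env.movel(p+[0,0,.1],.2)
env.reach([.52,-.10,.40],quat(np.pi-.354))
im,d=camera("wrist"); cv2.imwrite("pics/w3.png",im); pc=cloud("wrist",d)
hub,g,n,r=dividers(pc,HUB); print(hub,n,r,"theta err",g-(YAW+np.pi/4),env.get_state()["time"])
z=pc[...,2]; pm=(z>.084)&(z<.1)&(np.hypot(pc[...,0]-.627,pc[...,1]-.113)<.05); print("pin",np.median(pc[pm],0))
E
```

```text
False
True
[ 0.56219211 -0.11245006] 1852 0.13240127050467979 theta err -0.003047826099373374 17.4
pin [0.62438832 0.11725995 0.09010713]
```

The tray is square to 3 mrad. Next is the brake.

```bash
python3 - <<'E'
from h import *
Pv=HUB+np.array([[np.cos(YAW),-np.sin(YAW)],[np.sin(YAW),np.cos(YAW)]])@[.06,.17]
def bp(a,d): 
    e=np.array([np.cos(a),np.sin(a)]); n=np.array([-e[1],e[0]]); return np.r_[Pv+.11*e-d*n,.132],quat(a)
a0=np.arctan2(.1173-Pv[1],.6244-Pv[0]); a1=YAW+np.pi; print(Pv,a0,a1)
p,q=bp(a0,.036); env.reach(p+[0,0,.1],q); print("down hit",env.movel(p,.12,stop_force=10))
p,q=bp(a0,.023); env.movel(p,.04,q,stop_force=10)
hit=False
for a in np.r_[np.linspace(a0,a1-.03,7)[1:],a1+.02,a1+.06,a1+.1]:
    p,q=bp(a,.0207); hit=env.movel(p,.04 if a<a1 else .02,q,stop_force=12)
    if hit: break
s=env.get_state(); print("hit",hit,a,s["force"],s["tcp_pos"],p)
a=min(a,a1); p,q=bp(a,.035); env.movel(p,.06,q); env.movel(p+[0,0,.12],.2)
env.reach([.52,-.10,.40],quat(np.pi-.354))
im,d=camera("wrist"); cv2.imwrite("pics/w4.png",im); pc=cloud("wrist",d); z=pc[...,2]
hub,g,n,r=dividers(pc,HUB); print(hub,n,"theta err",g-(YAW+np.pi/4),env.get_state()["time"])
pm=(z>.084)&(z<.1)&(np.hypot(*(pc[...,:2]-bp(a1,0)[0][:2]).transpose(2,0,1))<.05); pin=np.median(pc[pm],0); print("pin",pin,"expected",bp(a1,0)[0][:2],"brake",np.arctan2(*(pin[:2]-Pv)[::-1])-a1+.9)
E
```

```text
[0.68068319 0.02398121] 2.11351276935394 2.768892653589793
down hit False
hit True 2.828892653589793 [1.17765456 1.44212655 0.60826223] [0.58456049 0.08348028 0.13207149] [0.5823854  0.07751656 0.132     ]
[ 0.56258464 -0.11209002] 1852 theta err -0.0028789310539554247 25.6833
pin [0.57707083 0.06304784 0.09021503] expected [0.57823496 0.06403566] brake 0.9121366939379622
```

View pics/w4.png

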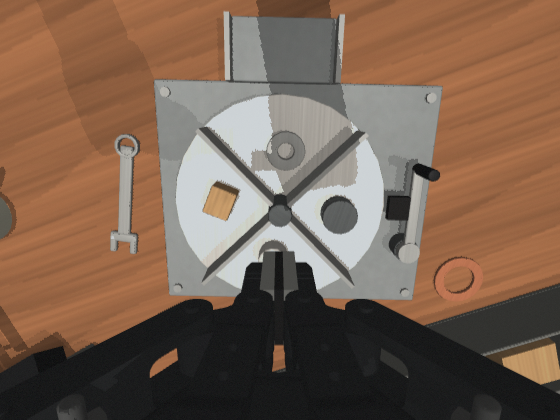

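The bearing (286,151) squarely faces the ledge. The brake arm lies along the stand with its shoe at the rim (pin at 428,173, brake about 0.9, stopped on contact). Nothing else has moved, so I'm handing in.

```bash
python3 -c "
from h import *
print(job.job_done())"
```

```text
the job is handed in; nothing more can be done
None
```

I turned the tray until the bearing compartment faces the pick ledge (measured within about 0.2°), then pushed the brake fully on to its stop, and handed the job in at about 26 s of the 67 s allowed.

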